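# Pack the short spool in the stitching case and shut the lid

## Robot

A 7-joint arm with a two-finger parallel gripper is mounted at the origin on a cart in front of the work surface, level with it; the furniture and walls round the work are solid. World frame = base frame: x ahead of the robot, y to its left, z up, the work surface at z = 0. Lengths are in mm, angles in rad, forces in N, time in s.
With the tool pointing down it reaches from about 425 to 925 mm from the base axis. Payload 6.8 kg.
Tool frame: the origin (TCP) lies on the centre line of the jaws, within the pads' length; the fingertips stand 17 mm ahead of it and the grasp point (between the pads) lies 2 mm behind it (bot.nose_length is the distance from the TCP to the fingertips, in mm); z points along the fingers, y is the line along which they close (so a half turn about z gives the same grasp; the last joint's range is limited). The gripper opens to 88 mm and grips with 3 to 60 N. Pads are 20 mm wide; open, the fingers measure 115 mm over their backs; the gripper's body (75 mm by 178 mm) begins 61 mm behind the grasp point.
Start: joints at [0.994, 0.477, 0.022, 1.555, -0.011, 1.109, -0.083], TCP at [304.987, -602.188, 239.664] pointing down, gripper open.
Joint ranges: [-2.96, 2.96], [-0.34, 2.1], [-1.41, 1.46], [0.24, 2.44], [-1.37, 4.51], [0.17, 1.92], [-2.96, 2.96]. Speed limits (rad/s): [2.39, 2.39, 3.14, 3.14, 3.14, 3.14, 3.14].

## Interface

Orientations are given as [roll, pitch, yaw] about the fixed x, y, z axes, in that order (R = Rz(yaw) Ry(pitch) Rx(roll)).
In Python, from workcell import status, camera, camera_model, order, bot gives the robot as it stands. The module is installed in compiled form; this text tells all that it offers.
- The arm moves only by the tool send_rows, never from a script. Its argument "plan" is a list of rows, each a list of 3 entries, a list of its own where there are three numbers: the shift along the tool's x, y, z in units of 40 cm (1.0 is 40 cm), then the turn about the tool's z in units of 180 degrees (1.0 is 180 degrees), then the finger opening in mm, from 0 to 87.8. In form: [[[x, y, z], spin, gripper], ...]. A call has 1 to 20 rows; each row is the pose to reach, as a shift and turn from the pose commanded when the call began, along the tool's axes at that moment, turning the shorter way round; what a row does not reach only later rows make up. A row lasts 1/10 s, in which the tool goes at most 50 mm and 8.59 degrees, less where a joint would pass 70% of its speed; a pose out of reach is approached as far as the arm can. A call with a number of a shift or a turn outside -1 to 1 is refused whole. A call with a gripper value outside its range is refused whole. The fingers move at their own pace and stop on an object; "squeeze" is the grip in N (left out, the last holds). Time passes only in rows, so rows that repeat a pose let the fingers close. It gives the time, the measured TCP pose, the force, the opening and the grip force at its end, in the units of the state.
- status.observe(): the state, without advancing time (a new reading comes with each control period).
- camera(name): name is "side" or "top"; returns (picture, depth): 384x512x3 uint8, blue, green, red; 384x512 float32, mm along the optical axis (not along the pixel's ray), 0 where there is no reading.
- camera_model(name): a dict with "fovy" (degrees; the focal length in pixels is half the picture's height over the tangent of half this angle, whatever the lens; pixels are square), "cx", "cy" (the principal point, pixels), "position" and "attitude" of the camera in the world. Camera axes: x right, y down, z forward; pixel columns grow to the right and rows downward; lengths in mm; the calibration is good to about 2 mm. A picture is of the moment at which its call begins. camera_model takes no time and is no camera call.
- order.hand_in(): hands the job in; it is judged then, once.
The state is a dict: "clock": time; "qpos": joint angles; "joint_velocities": joint speeds; "tau": joint torques, N m; "eef_pos": TCP position; "eef_rot": TCP orientation; "contact_force": force on the tool from outside, world axes, zero at the start; "torque": the same for the moment, N m; "gripper_width": finger opening in mm; "grasp_force": force on a finger pad.
Only numpy, scipy, OpenCV 4.12 (cv2) and the standard library are available. Lean on these libraries where they do the work, as an engineer would, in place of code of your own. Each camera call takes 0.05 s, during which the arm holds its last target. There are 200 camera calls.

## Task

Stand the shorter of the two thread spools upright in the empty front compartment of the open stitching case and let go of it; it must not stick up above the rim (the taller spool would). Then swing the lid gently fully shut, without slamming it. Leave the taller spool standing where it is.

Things in the scene. Friction and masses are not known exactly. Their poses are not given: they have to be found in the camera images.
- case: Open grey plastic case fixed on the cutting mat, 150 (x) x 190 (y) x 58 mm high, walls and floor 6 mm. Origin: centre of underside; +x to the hinge side, away from the robot. A 36 mm high divider along y at x = 15 to 19 mm splits it: empty front compartment x -69 to +15, y -89 to +89 mm, floor at z = 6, rim at z = 58 mm; the narrow rear one holds a marker and tweezers, lying down.
- case_lid (a joint): Lid, grey plate 150 x 190 x 8 mm, thumb lip 10 mm beyond its free edge. Hinge along the case's y at x = +75, z = 59 mm. 0 rad: shut, flat, outer face at z = 68 mm; 1.57: upright; 1.85: stop, leaning away from the robot. Starts at 1.38 to 1.55. Stiff hinge: it stays where left and must be pushed all the way down, 1 to 3 N near its free edge.
- short_spool: The shorter thread spool, blue thread on a white reel, standing on end: 46 mm high, flanges 32 mm in diameter, slightly waisted. Origin: centre of its lower end; z along its axis, up. Light, under 50 g.
- tall_spool: The taller thread spool, white thread on a white reel, standing on end: 60 mm high, 32 mm in diameter; too tall for the case. To be left alone. Origin: centre of its lower end, z up.
There are look-alikes about, which are no part of the job. Leave any purple look-alike of the short_spool alone.

How it is judged:
By the outcome, as a careful person would: the job done as asked, in the order asked, and still so for the second after the job is handed in, with the robot touching nothing.
It also fails if it takes over 61 s, if anything falls off the work surface, if the arm or the gripper's body presses on something with over 40 N, if the wrist force passes 120 N, or if a joint passes its speed limit or range.

## Working session

There is one attempt and no reset: what is moved stays moved. The work goes in short steps, Python scripts to look and compute and a tool call to move; the robot and the scene stay as the last step left them, time stands still between calls to the robot, and variables do not carry over. Pictures are saved under pics/ and viewed, at most 10 in all, crops included, and the job is handed in when it is done.

Besides the shell and the picture viewer there is one more tool, called as a command line: name --argument value ..., lists and objects as JSON in quotes. send_rows: Moves the arm, as the interface text tells. Shifts and turns lie within -1 to 1; 1 stands for 40 cm of shift or 180 degrees of turn. Its arguments: {"type":"object","properties":{"plan":{"type":"array","items":{"type":"array"}},"squeeze":{"type":"number"}},"required":["plan"]}

```bash
mkdir -p pics; cat > h.py <<'E'
import numpy as np, cv2
from scipy.spatial.transform import Rotation as Ro
from workcell import status, camera, camera_model, order, bot
def cam(n):
    m=camera_model(n); f=192/np.tan(np.radians(m['fovy'])/2)
    a=np.array(m['attitude'],float)
    R=a if a.shape==(3,3) else Ro.from_euler('xyz',a).as_matrix() if a.size==3 else None
    return f,m['cx'],m['cy'],np.array(m['position']),R
def cloud(n,d):
    f,cx,cy,p,R=cam(n); v,u=np.mgrid[:384,:512]
    P=np.stack([(u-cx)/f*d,(v-cy)/f*d,d],-1)
    return P@R.T+p
def ray(n,u,v,z):
    f,cx,cy,p,R=cam(n); r=R@np.array([(u-cx)/f,(v-cy)/f,1]); return p+r*(z-p[2])/r[2]
E
python3 - <<'E'
from h import *
for n in('top','side'):
    print(camera_model(n)); i,d=camera(n); np.savez(n,i=i,d=d); cv2.imwrite(f'pics/{n}0.png',i)
print(status.observe())
E
```

```text
{'fovy': 48.306690675972625, 'cx': 257.8867778427721, 'cy': 200.17319091081714, 'position': array([ 418.07012905, -142.46559974,  912.95474115]), 'attitude': array([-3.07201623, -0.03759233, -1.54764219])}
{'fovy': 50.59286211085742, 'cx': 254.53280558772633, 'cy': 189.90077020378453, 'position': array([ 44.8817615 , 498.64709138, 417.73404419]), 'attitude': array([-1.98430259e+00,  4.75672013e-04, -2.53932785e+00])}
{'clock': 0.1, 'qpos': array([ 0.99390609,  0.47769617,  0.02238182,  1.55629407, -0.01151898,
        1.10931149, -0.08310515]), 'joint_velocities': array([ 0.00013126, -0.00071065, -0.00159239, -0.00156573,  0.00093005,
       -0.00197863, -0.00082889]), 'tau': array([ 2.85898859e-03, -5.84103942e+01,  1.53929606e+00, -2.73319191e+01,
       -5.42347692e-02,  1.31080140e-02,  2.81590030e-05]), 'eef_pos': array([ 304.72402613, -601.75039946,  238.81865708]), 'eef_rot': array([-3.14001633e+00,  1.14417974e-04,  4.68762537e-01]), 'contact_force': array([-0.25458763, -0.07770738, -0.25274396]), 'torque': array([ 0.02970844,  0.04991461, -0.02057079]), 'grasp_force': 0.0, 'gripper_width': 88.1287178314315}
```

View pics/top0.png

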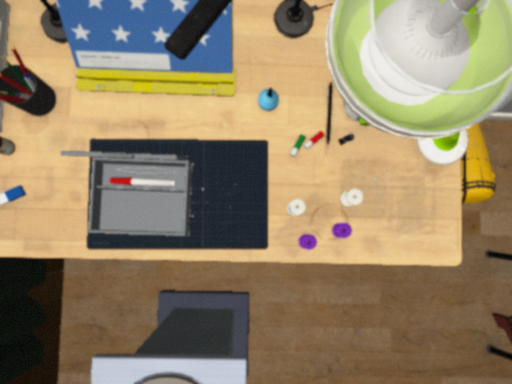

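View pics/side0.png

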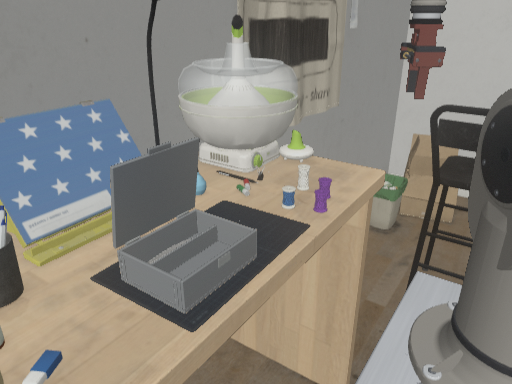

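The top view shows the case at about (138,195), with its lid up along the row near 155, and white reels at (296,207) and (352,198). The purple look-alikes are at (307,241) and (342,230). In the side view, the blue-thread spool is at (288,197), the tall white one at (303,178), and the purple ones at (320,200) and (325,187). The blue-thread spool fits the description, so I'll match it across the two views and confirm it in a crop.

```bash
python3 - <<'E'
from h import *
T=np.load('top.npz');S=np.load('side.npz')
c=np.hstack([cv2.resize(S['i'][150:230,250:350],(500,400),interpolation=cv2.INTER_CUBIC),cv2.resize(T['i'][180:260,275:335],(300,400),interpolation=cv2.INTER_CUBIC)])
cv2.imwrite('pics/crop1.png',c)
Pt=cloud('top',T['d']);Ps=cloud('side',S['d'])
for uv in[(296,207),(352,198),(307,241),(342,230)]:print('top',uv,Pt[uv[1],uv[0]].round(0), ray('top',*uv,46).round(0))
for uv in[(288,197),(303,178),(320,200),(325,187)]:print('side',uv,Ps[uv[1],uv[0]].round(0))
# white reel tops
hsv=cv2.cvtColor(T['i'],cv2.COLOR_BGR2HSV)
z=Pt[...,2]
for nm,(u,v) in{'short':(296,207),'tall':(352,198)}.items():
    m=np.zeros((384,512),bool);m[v-18:v+18,u-18:u+18]=1
    for lo,hi in((38,54),(54,70)):
        k=m&(z>lo)&(z<hi)
        if k.sum()>5:print(nm,lo,k.sum(),Pt[k].mean(0).round(1),np.median(z[k]),[tuple(x) for x in np.percentile(Pt[k][:,:2],[2,98],axis=0).round(0)])
# blue in side
hs=cv2.cvtColor(S['i'],cv2.COLOR_BGR2HSV);k=np.zeros((384,512),bool);k[180:215,275:305]=1
k&=(hs[...,0]>95)&(hs[...,0]<125)&(hs[...,1]>100);print('blue',k.sum(),Ps[k].mean(0).round(1))
# case rim points
P=Pt.reshape(-1,3);print('table z',np.median(z[200:240,230:260]),)
k=(Pt[...,2]>50)&(Pt[...,2]<66);k[:,:60]=0;k[:,220:]=0;k[:150]=0;k[255:]=0
q=Pt[k];print(k.sum(),np.median(q[:,2]));r=cv2.minAreaRect(q[:,:2].astype(np.float32));print('rim',r)
k=(Pt[...,2]>80)&(Pt[...,2]<260);k[:,:50]=0;k[:,220:]=0;k[:130]=0;k[200:]=0
q=Pt[k];print('lid',k.sum(),q.min(0).round(),q.max(0).round())
E
```

```text
top (296, 207) [ 470. -257.    6.] [ 467. -252.   46.]
top (352, 198) [ 488. -363.   60.] [ 489. -366.   46.]
top (307, 241) [ 398. -282.    2.] [ 399. -275.   46.]
top (342, 230) [ 423. -353.   18.] [ 423. -346.   46.]
side (288, 197) [ 462. -243.   28.]
side (303, 178) [ 484. -356.   32.]
side (320, 200) [ 393. -267.   29.]
side (325, 187) [ 416. -341.   29.]
short 38 184 [ 468.  -253.1   45.7] 45.80053660284938 [(np.float64(453.0), np.float64(-268.0)), (np.float64(482.0), np.float64(-239.0))]
tall 38 16 [ 489.6 -362.8   46.7] 46.14499574386531 [(np.float64(481.0), np.float64(-371.0)), (np.float64(495.0), np.float64(-353.0))]
tall 54 186 [ 490.7 -367.1   59.8] 59.68620339611982 [(np.float64(476.0), np.float64(-381.0)), (np.float64(506.0), np.float64(-353.0))]
blue 112 [ 462.3 -244.6   23.8]
table z 2.5891263347203903
1215 59.94038147744129
rim ((480.17437744140625, 63.66764831542969), (191.63894653320312, 150.5314483642578), 89.28648376464844)
lid 610 [531. -32.  88.] [558. 158. 222.]
```

View pics/crop1.png

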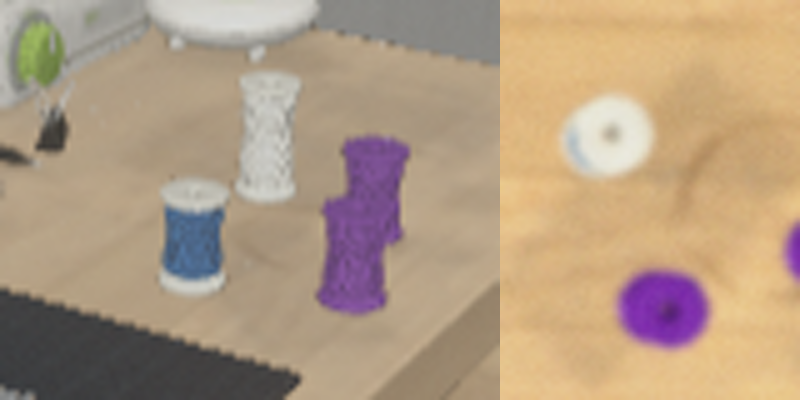

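The crop confirms it: the blue-thread white reel, side (288,197) and top (296,207), is 46 mm high and is the short spool. The taller white one (60 mm) and both purple ones stay put. The spool is at (468,-253), and the case centre is at (480,64) with yaw of about -0.012.

```bash
cat >> h.py <<'E'
def go(x,y,z,yaw=None,pos=None,rot=None):
    s=status.observe(); p=np.array(s['eef_pos'] if pos is None else pos); r=np.array(s['eef_rot'] if rot is None else rot)
    M=Ro.from_euler('xyz',r).as_matrix(); d=M.T@(np.array([x,y,z])-p)/400
    print('shift',d.round(4),'spin',None if yaw is None else round((r[2]-yaw)/np.pi,4))
E
python3 - <<'E'
from h import *
p=[304.987,-602.188,239.664]
go(468,-253,140,-.012,p)
E
```

```text
shift [ 0.758  -0.5943  0.25  ] spin 0.153
```

send_rows --plan '[[[0.03,-0.024,0.0],0.01,70],[[0.09,-0.07,0.01],0.025,70],[[0.16,-0.125,0.03],0.04,70],[[0.24,-0.19,0.05],0.055,70],[[0.32,-0.25,0.08],0.07,70],[[0.4,-0.314,0.11],0.085,70],[[0.48,-0.376,0.14],0.1,70],[[0.56,-0.44,0.17],0.115,70],[[0.63,-0.494,0.2],0.13,70],[[0.69,-0.541,0.22],0.145,70],[[0.735,-0.576,0.24],0.153,70],[[0.758,-0.594,0.25],0.153,70],[[0.758,-0.594,0.25],0.153,70],[[0.758,-0.594,0.25],0.153,70],[[0.758,-0.594,0.25],0.153,70]]'

```text
clock: 1.6
eef_pos: [467.6, -255.0, 140.0]
eef_rot: [3.141, -0.0, -0.014]
contact_force: [-0.3, -0.8, -0.2]
gripper_width: 70.5
grasp_force: 0.0
```

```bash
python3 - <<'E'
from h import *
s=status.observe();print(s['clock'],s['eef_pos'].round(1),s['eef_rot'].round(3),s['contact_force'].round(1))
go(468,-253,24,-.012)
i,d=camera('side');cv2.imwrite('pics/s1.png',i)
E
```

```text
1.6 [ 467.6 -255.   140. ] [ 3.141 -0.    -0.014] [-0.3 -0.8 -0.2]
shift [ 0.001  -0.0052  0.29  ] spin -0.0006
```

send_rows --plan '[[[0.0,0,0.02],0,70],[[0.0,0,0.06],0,70],[[0.0,0,0.1],0,70],[[0.0,0,0.14],0,70],[[0.0,0,0.18],0,70],[[0.0,0,0.22],0,70],[[0.0,0,0.25],0,70],[[0.0,0,0.275],0,70],[[0.0,0,0.29],0,70],[[0.0,0,0.29],0,70],[[0.0,0,0.29],0,50],[[0.0,0,0.29],0,40],[[0.0,0,0.29],0,30],[[0.0,0,0.29],0,20],[[0.0,0,0.29],0,20],[[0.0,0,0.29],0,20],[[0.0,0,0.29],0,20],[[0.0,0,0.29],0,20],[[0.0,0,0.29],0,20]]' --squeeze 10

```text
clock: 3.55
eef_pos: [468.3, -253.3, 23.9]
eef_rot: [3.141, -0.0, -0.012]
contact_force: [-0.8, 0.6, 4.1]
gripper_width: 31.8
grasp_force: 10.0
```

```bash
python3 - <<'E'
from h import *
s=status.observe();print(s['clock'],s['eef_pos'].round(1),s['eef_rot'].round(3),s['contact_force'].round(1),s['gripper_width'],s['grasp_force'])
i,d=camera('side');cv2.imwrite('pics/s2.png',cv2.resize(i[100:260,220:420],(750,600),interpolation=cv2.INTER_CUBIC))
go(453,64,180,-.012)
E
```

```text
3.55 [ 468.3 -253.3   23.9] [ 3.141 -0.    -0.012] [-0.8  0.6  4.1] 31.79399851002139 10.000280141830444
shift [-0.0476 -0.7927 -0.3904] spin 0.0
```

View pics/s2.png

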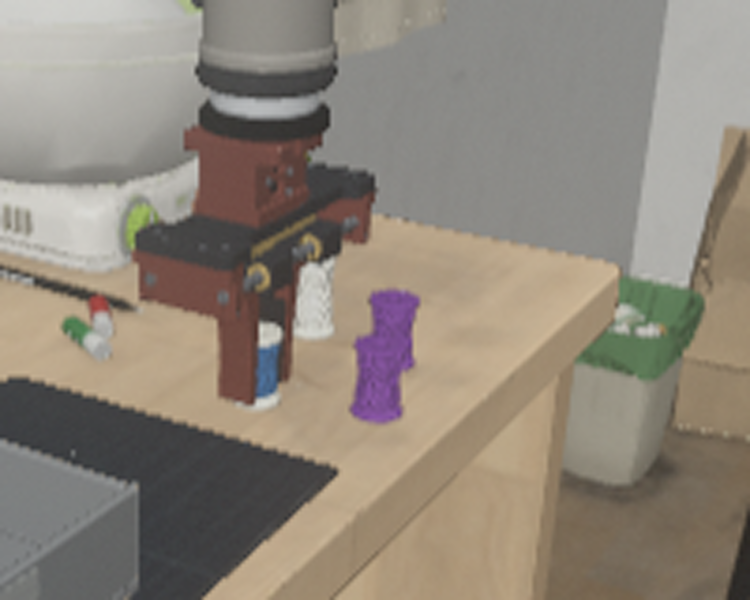

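The picture shows the blue spool at about (262,365) upright between the fingers, with the white and purple spools undisturbed. I'll lift it and carry it over the case.

send_rows --plan '[[[0,0,-0.02],0,20],[[0,0,-0.06],0,20],[[0,0,-0.11],0,20],[[0,0,-0.17],0,20],[[-0.005,-0.02,-0.23],0,20],[[-0.01,-0.06,-0.27],0,20],[[-0.015,-0.12,-0.3],0,20],[[-0.02,-0.19,-0.3],0,20],[[-0.03,-0.27,-0.3],0,20],[[-0.04,-0.35,-0.3],0,20],[[-0.048,-0.43,-0.3],0,20],[[-0.048,-0.51,-0.3],0,20],[[-0.048,-0.59,-0.3],0,20],[[-0.048,-0.66,-0.3],0,20],[[-0.048,-0.72,-0.3],0,20],[[-0.048,-0.765,-0.3],0,20],[[-0.048,-0.793,-0.3],0,20],[[-0.048,-0.793,-0.3],0,20],[[-0.048,-0.793,-0.3],0,20]]'

```text
clock: 5.5
eef_pos: [452.6, 63.4, 143.7]
eef_rot: [3.141, 0.0, -0.012]
contact_force: [-0.4, 0.0, -0.6]
gripper_width: 31.5
grasp_force: 10.0
```

```bash
python3 - <<'E'
from h import *
s=status.observe();print(s['clock'],s['eef_pos'].round(1),s['eef_rot'].round(3),s['contact_force'].round(1),s['gripper_width'],s['grasp_force'])
i,d=camera('side');cv2.imwrite('pics/s3.png',cv2.resize(i[60:320,80:320],(554,600),interpolation=cv2.INTER_CUBIC))
P=cloud('side',d);hs=cv2.cvtColor(i,cv2.COLOR_BGR2HSV);k=(hs[...,0]>95)&(hs[...,0]<125)&(hs[...,1]>100);k[:,:170]=0;k[:,270:]=0;k[300:]=0
print(k.sum(),np.median(P[k],0).round(1),np.percentile(P[k][:,2],[3,97]))
T=np.load('top.npz');z=cloud('top',T['d'])
k=np.zeros((384,512),bool);k[205:228,105:180]=1;print('floor z',np.median(z[k][:,2]),z[k].min(0),z[k].max(0))
go(453,64,34,-.012)
E
```

```text
5.5 [452.6  63.4 143.7] [ 3.141  0.    -0.012] [-0.4  0.  -0.6] 31.54005702154867 9.999894797801971
199 [441.1  69.5 143. ] [128.7608355  159.01550454]
floor z 8.698611003045357 [ 417.73491087 -142.46559974    2.76979309] [467.40562062 144.68876271 912.95474115]
shift [ 0.001  -0.0026  0.2741] spin -0.0004
```

View pics/s3.png

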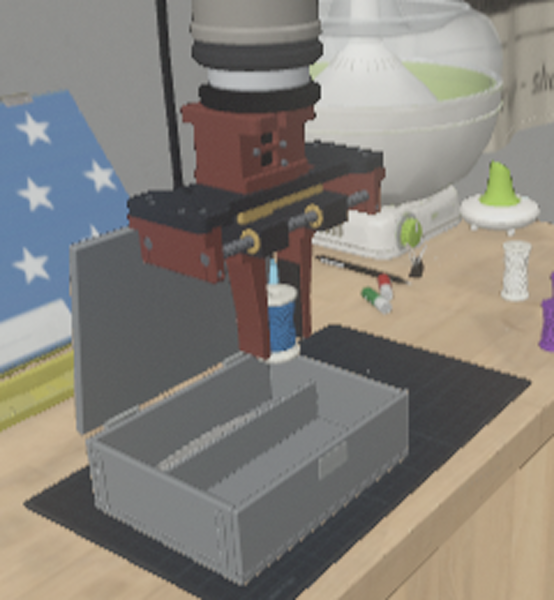

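The spool is at about (283,325) in the crop, held upright over the front compartment. I'll lower it and slow down near the floor, which is at about 8.7 mm.

send_rows --plan '[[[0,0,0.02],0,20],[[0,0,0.06],0,20],[[0,0,0.1],0,20],[[0,0,0.14],0,20],[[0,0,0.18],0,20],[[0,0,0.21],0,20],[[0,0,0.235],0,20],[[0,0,0.25],0,20],[[0,0,0.26],0,20],[[0,0,0.265],0,20],[[0,0,0.268],0,20],[[0,0,0.271],0,20],[[0,0,0.273],0,20],[[0,0,0.273],0,20]]'

```text
clock: 6.95
eef_pos: [452.8, 64.2, 34.6]
eef_rot: [-3.142, -0.0, -0.012]
contact_force: [0.3, -0.0, -0.1]
gripper_width: 32.0
grasp_force: 10.0
```

send_rows --plan '[[[0,0,0.001],0,20],[[0,0,0.002],0,20],[[0,0,0.003],0,20],[[0,0,0.003],0,20]]'

```text
clock: 7.35
eef_pos: [452.7, 64.2, 33.2]
eef_rot: [3.142, 0.0, -0.012]
contact_force: [0.2, -0.5, -0.7]
gripper_width: 31.6
grasp_force: 10.0
```

send_rows --plan '[[[0,0,0.001],0,20],[[0,0,0.002],0,20],[[0,0,0.003],0,20],[[0,0,0.003],0,20]]'

```text
clock: 7.75
eef_pos: [452.7, 64.2, 32.3]
eef_rot: [3.141, -0.0, -0.012]
contact_force: [-1.6, 0.2, 4.4]
gripper_width: 31.8
grasp_force: 10.0
```

That is contact at 4.4 N. I'll release and then rise straight up.

send_rows --plan '[[[0,0,0],0,33],[[0,0,0],0,36],[[0,0,0],0,42],[[0,0,0],0,50],[[0,0,0],0,60],[[0,0,0],0,60],[[0,0,-0.01],0,60],[[0,0,-0.03],0,60],[[0,0,-0.06],0,60],[[0,0,-0.1],0,60],[[0,0,-0.15],0,60],[[0,0,-0.2],0,60],[[0,0,-0.26],0,60],[[0,0,-0.32],0,60],[[0,0,-0.36],0,60],[[0,0,-0.36],0,60]]'

```text
clock: 9.35
eef_pos: [454.2, 64.5, 179.0]
eef_rot: [-3.14, -0.005, -0.012]
contact_force: [0.9, 0.2, -0.5]
gripper_width: 60.2
grasp_force: 0.0
```

```bash
python3 - <<'E'
from h import *
s=status.observe();print(s['clock'],s['eef_pos'].round(1),s['contact_force'].round(1))
i,d=camera('side');cv2.imwrite('pics/s4.png',cv2.resize(i[60:320,80:320],(554,600),interpolation=cv2.INTER_CUBIC))
P=cloud('side',d)
# lid plane: fit z vs x on lid face points
k=(P[...,0]>505)&(P[...,0]<570)&(P[...,2]>80)&(P[...,2]<235)&(P[...,1]>-25)&(P[...,1]<155)
q=P[k];c=q.mean(0);w=np.linalg.svd(q-c,full_matrices=False)[2];print(k.sum(),c.round(1),w.round(3),np.percentile(q,[1,99],axis=0).round(0))
E
```

```text
9.35 [454.2  64.5 179. ] [ 0.9  0.2 -0.5]
4506 [542.7  86.3 145.2] [[ 0.033 -0.962 -0.27 ]
 [-0.158 -0.272  0.949]
 [ 0.987 -0.012  0.161]] [[532. -23.  81.]
 [554. 154. 210.]]
```

View pics/s4.png

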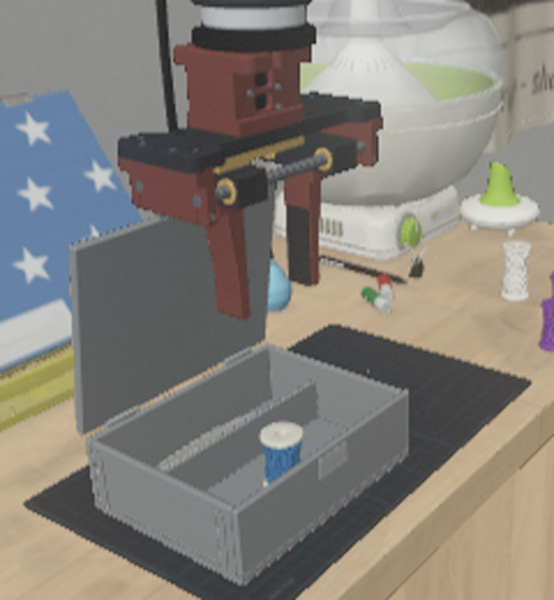

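In the crop, the spool stands upright in the front compartment at about (281,450), below the rim, and the lid is at about 1.41 rad. Next I check the room behind the lid and compute the closing arc.

```bash
python3 - <<'E'
from h import *
T=np.load('top.npz');S=np.load('side.npz')
for n,D in(('top',T),('side',S)):
    P=cloud(n,D['d']).reshape(-1,3)
    for lo,hi in((70,160),(160,230),(230,300),(300,420)):
        k=(P[:,2]>lo)&(P[:,2]<hi)&(P[:,1]>-60)&(P[:,1]<190)&(P[:,0]>565)&(P[:,0]<900)
        print(n,lo,k.sum(),np.percentile(P[k][:,0],[0.5,2,10]).round() if k.sum()>20 else '')
s=status.observe();print(s['eef_pos'],s['eef_rot'])
M=Ro.from_euler('xyz',s['eef_rot']).as_matrix()
# path: contact start pose offsets relative to TCP (570,64,208)
for th in np.linspace(1.41,0,15):
    r=130;x=555-r*np.cos(th)+9*np.sin(th)+10;z=61.6+r*np.sin(th)+9*np.cos(th)+17
    print(round(th,2),round(x,1),round(z,1),((570-x)/-400).round(3),((208-z)/400).round(3))
E
```

```text
top 70 5537 [770. 772. 778.]
top 160 0 
top 230 0 
top 300 0 
side 70 5876 [770. 772. 779.]
side 160 4050 [837. 839. 843.]
side 230 15 
side 300 0 
[453.36656248  64.28479469 177.50432311] [-3.14096137 -0.00317908 -0.01206448]
1.41 553.1 208.4 -0.042 -0.001
1.31 540.1 206.5 -0.075 0.004
1.21 527.3 203.4 -0.107 0.012
1.11 515.0 198.9 -0.138 0.023
1.01 503.2 193.3 -0.167 0.037
0.91 491.9 186.5 -0.195 0.054
0.81 481.5 178.6 -0.221 0.073
0.7 471.8 169.7 -0.245 0.096
0.6 463.1 159.9 -0.267 0.12
0.5 455.5 149.2 -0.286 0.147
0.4 448.9 137.8 -0.303 0.175
0.3 443.6 125.9 -0.316 0.205
0.2 439.4 113.4 -0.326 0.236
0.1 436.6 100.6 -0.334 0.268
0.0 435.0 87.6 -0.338 0.301
```

Nothing is in the way behind the lid: the nearest object is at x = 770. I'll go up and over, then down behind the lid.

send_rows --plan '[[[0,0,-0.03],0,10],[[0,0,-0.09],0,10],[[0,0,-0.16],0,10],[[0,0,-0.22],0,10],[[0.01,0,-0.26],0,10],[[0.04,0,-0.28],0,10],[[0.09,0,-0.28],0,10],[[0.15,0,-0.28],0,10],[[0.21,0,-0.28],0,10],[[0.27,0,-0.28],0,10],[[0.31,0,-0.28],0,10],[[0.33,0,-0.28],0,10],[[0.33,0,-0.28],0,10],[[0.33,0,-0.25],0,10],[[0.33,0,-0.2],0,10],[[0.33,0,-0.15],0,10],[[0.33,0,-0.11],0,10],[[0.33,0,-0.085],0,10],[[0.33,0,-0.078],0,10],[[0.33,0,-0.078],0,10]]'

```text
clock: 11.4
eef_pos: [584.3, 62.6, 207.1]
eef_rot: [3.142, 0.0, -0.012]
contact_force: [-0.6, -0.4, -0.2]
gripper_width: 9.9
grasp_force: 0.0
```

```bash
python3 - <<'E'
from h import *
s=status.observe();print(s['clock'],s['eef_pos'].round(1),s['eef_rot'].round(3),s['contact_force'].round(1))
i,d=camera('side');cv2.imwrite('pics/s5.png',cv2.resize(i[20:320,60:320],(520,600),interpolation=cv2.INTER_CUBIC))
E
```

```text
11.4 [584.3  62.6 207.1] [ 3.142  0.    -0.012] [-0.6 -0.4 -0.2]
```

View pics/s5.png

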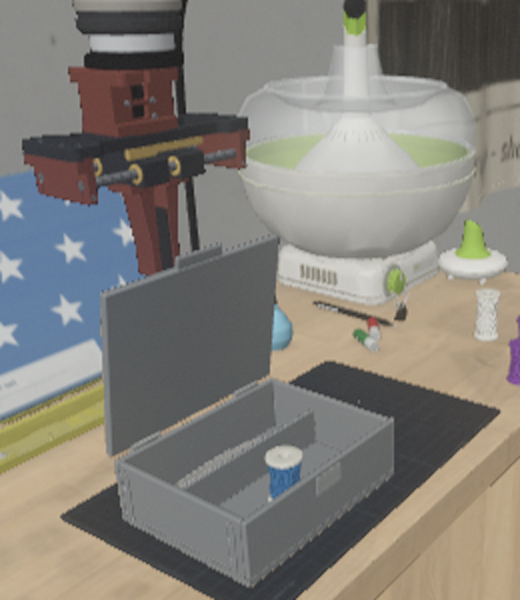

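The fingers are behind the lid at about (155,265). I'll start the arc slowly.

send_rows --plan '[[[-0.02,0,0],0,10],[[-0.045,0,0],0,10],[[-0.065,0,0],0,10],[[-0.08,0,0],0,10],[[-0.09,0,0.001],0,10],[[-0.1,0,0.002],0,10],[[-0.111,0,0.003],0,10],[[-0.122,0,0.005],0,10],[[-0.133,0,0.007],0,10],[[-0.143,0,0.01],0,10],[[-0.158,0,0.016],0,10],[[-0.174,0,0.022],0,10],[[-0.189,0,0.029],0,10],[[-0.203,0,0.036],0,10],[[-0.218,0,0.044],0,10],[[-0.232,0,0.053],0,10],[[-0.245,0,0.062],0,10],[[-0.258,0,0.072],0,10],[[-0.258,0,0.072],0,10]]'

```text
clock: 13.35
eef_pos: [480.2, 63.7, 177.7]
eef_rot: [3.141, 0.002, -0.012]
contact_force: [-0.2, 0.1, -0.0]
gripper_width: 9.8
grasp_force: 0.0
```

```bash
python3 - <<'E'
from h import *
s=status.observe();print(s['clock'],s['eef_pos'].round(1),s['eef_rot'].round(3),s['contact_force'].round(1))
i,d=camera('side');cv2.imwrite('pics/s6.png',cv2.resize(i[20:320,60:320],(520,600),interpolation=cv2.INTER_CUBIC))
E
```

```text
13.35 [480.2  63.7 177.7] [ 3.141e+00  2.000e-03 -1.200e-02] [-0.2  0.1 -0. ]
```

View pics/s6.png

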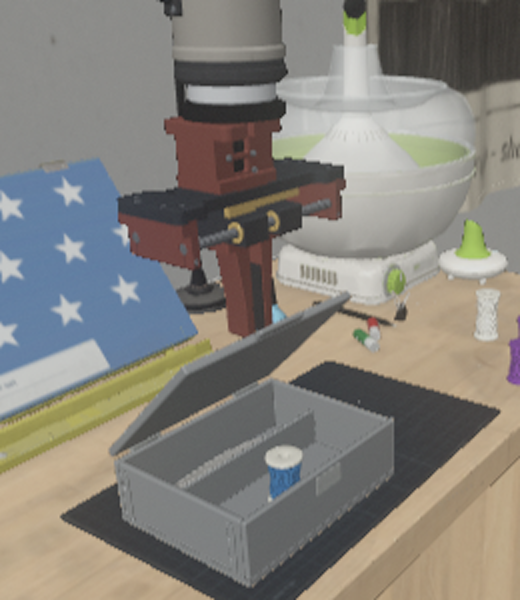

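The lid is at about 0.8 rad and following well. I'll continue.

send_rows --plan '[[[-0.006,0,0.005],0,10],[[-0.014,0,0.013],0,10],[[-0.023,0,0.022],0,10],[[-0.034,0,0.034],0,10],[[-0.045,0,0.046],0,10],[[-0.055,0,0.06],0,10],[[-0.064,0,0.073],0,10],[[-0.072,0,0.087],0,10],[[-0.08,0,0.102],0,10],[[-0.087,0,0.117],0,10],[[-0.093,0,0.131],0,10],[[-0.098,0,0.144],0,10],[[-0.102,0,0.154],0,10],[[-0.104,0,0.163],0,10],[[-0.104,0,0.163],0,10]]'

```text
clock: 14.9
eef_pos: [439.4, 64.2, 112.8]
eef_rot: [3.141, 0.001, -0.012]
contact_force: [-0.9, -0.1, -0.4]
gripper_width: 10.1
grasp_force: 0.0
```

send_rows --plan '[[[-0.001,0,0.003],0,10],[[-0.002,0,0.008],0,10],[[-0.003,0,0.013],0,10],[[-0.004,0,0.018],0,10],[[-0.005,0,0.023],0,10],[[-0.006,0,0.028],0,10],[[-0.007,0,0.033],0,10],[[-0.008,0,0.038],0,10],[[-0.008,0,0.042],0,10],[[-0.009,0,0.045],0,10],[[-0.009,0,0.048],0,10],[[-0.01,0,0.051],0,10],[[-0.01,0,0.054],0,10],[[-0.01,0,0.056],0,10],[[-0.01,0,0.056],0,10]]'

```text
clock: 16.4
eef_pos: [435.8, 64.4, 90.7]
eef_rot: [3.142, 0.0, -0.012]
contact_force: [-0.9, -0.6, -0.7]
gripper_width: 9.8
grasp_force: 0.0
```

send_rows --plan '[[[0,0,0.001],0,10],[[0,0,0.002],0,10],[[0,0,0.003],0,10],[[0,0,0.004],0,10],[[0,0,0.005],0,10],[[0,0,0.005],0,10]]'

```text
clock: 17.0
eef_pos: [435.9, 64.4, 88.8]
eef_rot: [3.142, -0.0, -0.012]
contact_force: [-0.4, 0.2, 0.0]
gripper_width: 9.8
grasp_force: 0.0
```

send_rows --plan '[[[0,0,0.001],0,10],[[0,0,0.002],0,10],[[0,0,0.003],0,10],[[0,0,0.004],0,10],[[0,0,0.005],0,10]]'

```text
clock: 17.5
eef_pos: [435.9, 64.4, 87.6]
eef_rot: [3.141, 0.0, -0.012]
contact_force: [-5.9, -0.9, 17.9]
gripper_width: 9.8
grasp_force: 9.1
```

send_rows --plan '[[[0,0,0.001],0,10],[[0,0,0.002],0,10],[[0,0,0.003],0,10]]'

```text
clock: 17.8
eef_pos: [436.0, 64.4, 87.4]
eef_rot: [3.141, -0.0, -0.012]
contact_force: [-9.2, -0.9, 34.3]
gripper_width: 9.7
grasp_force: 16.7
```

It is firmly seated at 34 N, so I'll back off.

send_rows --plan '[[[0,0,-0.005],0,10],[[0,0,-0.015],0,10],[[0,0,-0.04],0,10],[[0,0,-0.08],0,10],[[0,0,-0.14],0,10],[[0,0,-0.21],0,10],[[0,0,-0.28],0,10],[[0,0,-0.33],0,10],[[0,0,-0.35],0,10],[[0,0,-0.35],0,10],[[0,0,-0.35],0,10]]'

```text
clock: 18.9
eef_pos: [435.4, 64.2, 224.9]
eef_rot: [3.141, 0.001, -0.012]
contact_force: [-1.3, -0.1, 0.0]
gripper_width: 10.0
grasp_force: 0.0
```

```bash
python3 - <<'E'
from h import *
s=status.observe();print(s['clock'],s['eef_pos'].round(1),s['contact_force'].round(1))
i,d=camera('side');cv2.imwrite('pics/s7.png',cv2.resize(i[100:300,80:350],(800,593),interpolation=cv2.INTER_CUBIC))
P=cloud('side',d);k=(P[...,0]>410)&(P[...,0]<545)&(P[...,1]>-20)&(P[...,1]<150)&(P[...,2]>50)&(P[...,2]<100)
q=P[k];A=np.c_[q[:,:2]-[480,64],np.ones(len(q))];print(len(q),np.linalg.lstsq(A,q[:,2],rcond=None)[0].round(4))
E
```

```text
18.9 [435.4  64.2 224.9] [-1.3 -0.1  0. ]
4055 [ 0.00000e+00 -1.20000e-03  7.07121e+01]
```

View pics/s7.png

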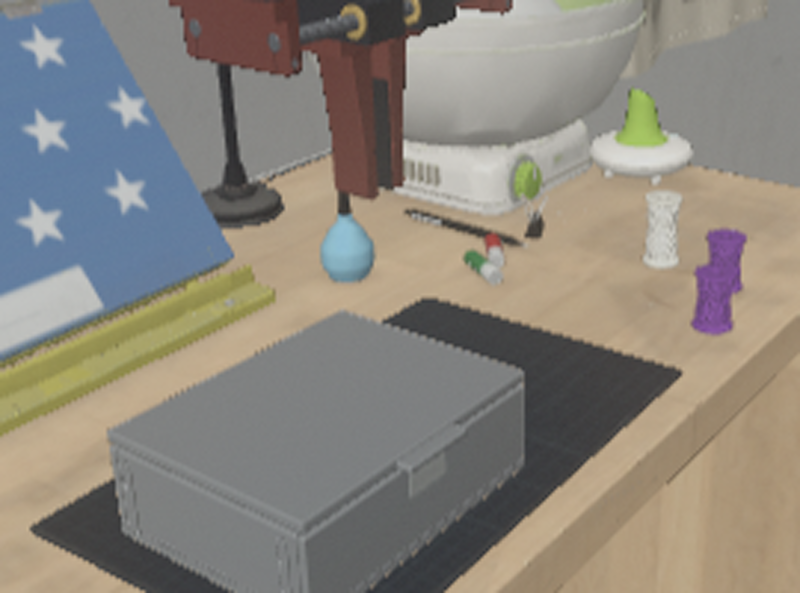

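The lid is shut flat: its slope is 0 and its outer face is at z ≈ 70.7, which is 68 plus the mat. The tall spool at (662,230) and the purple ones at (715,280) haven't moved, and the robot touches nothing.

```bash
python3 -c "
from h import *
print(order.hand_in())"
```

```text
the job is handed in; nothing more can be done
None
```

The short blue spool stands upright in the front compartment with the lid gently shut flat over it, the tall spool was left where it stood, and I handed the job in at about 19 s.

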